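Lay the oil bottles in the pantry cradle

ROBOT

A 6-joint arm with a two-finger parallel gripper is mounted at the origin on the work surface. World frame = base frame: x ahead of the robot, y to its left, z up, the work surface at z = 0. Lengths are in mm, angles in rad, forces in N, time in s.
With the tool pointing down it reaches from about 375 to 900 mm from the base axis. Payload 3.1 kg.
Tool frame: the origin (TCP) lies on the mounting face of the last link; the fingertips stand tcp_to_tips ahead of it and the grasp point (between the pads) lies 155 mm ahead of it (tcp_to_tips is the distance from the TCP to the fingertips, in mm); z points along the fingers, y is the line along which they close (so a half turn about z gives the same grasp; the last joint's range is limited). The gripper opens to 85 mm and grips with 20 to 120 N. Pads are 22 mm wide; open, the fingers measure 114 mm over their backs; the gripper's body (76 mm by 85 mm) begins 54 mm behind the grasp point. The pads swing forward as they close: fully open they stand 13 mm farther back than shut.
Start: joints at [1.004, 0.527, 1.433, -0, 1.181, -0.178], TCP at [236.304, 578.583, 404.71] pointing down, gripper open.
Joint ranges: [-3.08, 3.08], [-0.75, 2.2], [0.22, 2.44], [-1.43, 4.57], [0, 2.65], [-2.85, 2.85]. Speed limits (rad/s): [2.79, 2.79, 3.14, 3.14, 3.14, 3.14].

INTERFACE

Orientations are given as a rotation vector (axis times angle).
In Python, from cell import get_obs, get_image, hand_in, tcp_to_tips gives the robot as it stands.
- The arm moves only by the shell command python3 -m handwheel 'ROWS' [FORCE]. ROWS is JSON, a list of rows, each an object with "translation": the shift along the world's x, y, z in cm, a list of three; "turn": the turn, a rotation vector about the world's x, y, z in rad, a list of three; "hand": the finger opening in cm, from 0 to 8.54. A call has 1 to 5 rows; each row is the pose to reach, as a shift and turn from the pose commanded when the call began; what a row does not reach only later rows make up. A row lasts 1/12 s, in which the tool goes at most 41.7 mm and 7.16 degrees, less where a joint would pass 70% of its speed; a pose out of reach is approached as far as the arm can. A call with a gripper value outside its range is refused whole. The fingers move at their own pace and stop on an object; FORCE is the grip in N (left out, the last holds). Time passes only in rows, so rows that repeat a pose let the fingers close. It gives the time, the measured TCP pose, the force, the opening and the grip force at its end, in the units of the state.
- get_obs(): the state, without advancing time (a new reading comes with each control period).
- get_image(name): name is "scene" or "top"; returns a dict with "color" (384x512x3 uint8, blue, green, red), "camera_matrix" (3x3 intrinsics, pixels), "origin" and "orientation" of the camera in the world. Camera axes: x right, y up, looking along -z (the intrinsics and any distortion apply to the point x, -y, -z); pixel columns grow to the right and rows downward; lengths in mm; the calibration is good to about 2 mm. A picture is of the moment at which its call begins. There is no depth.
- hand_in(): hands the job in; it is judged then, once.
The state is a dict: "time": time; "joint_positions": joint angles; "dq": joint speeds; "effort": joint torques, N m; "tcp_pos": TCP position; "eef_rot": TCP orientation; "contact_force": force on the tool from outside, world axes, zero at the start; "torque": the same for the moment, N m; "finger_gap": finger opening in mm; "grip_force": force on a finger pad.
Only numpy, scipy, OpenCV 4.12 (cv2) and the standard library are available. Lean on these libraries where they do the work, as an engineer would, in place of code of your own. Each camera call takes 0.05 s, during which the arm holds its last target. There are 200 camera calls.

TASK

Push the empty bottle cradle square and flush into the corner of the wooden lip, touching both of its strips; only then lay every standing empty oil bottle on its side in the cradle, one to a notch, its straight body resting centrally across both rails (the neck may point either way). At the end the cradle must still sit flush in the corner, with all bottles at rest in it; leave the jar, the tin and the carton where they stand.

Things in the scene. Friction and masses are not known exactly. Their poses are not given: they have to be found in the camera images.
- lip: fixed low wooden corner lip on the worktop, an L of two strips 20 mm thick and 22 mm high; origin at the inner corner of the L, at worktop height; one strip runs 300 mm along its own -x, the other 160 mm along its own -y; the cradle belongs inside, on the -x, -y side, with its x and y along those of the lip
- lip_corner (a point): the inner corner of the lip, at worktop height (same axes as the lip)
- cradle: loose pine bottle cradle on the worktop, 256 mm (x) by 98 mm (y), 0.45 kg, slides when pushed; origin at the centre of its underside, z up. Two rails along x, 14 mm thick, centred at y = -42 and +42 mm, joined by 16 mm thick end bars; rails and end bars are solid up to 26 mm, open between. On each rail three 90-degree V notches open upward, with 45-degree faces up to 54 mm high
- cradle_corner (a point): outer bottom corner of the cradle at its +x, +y end (x 128, y 49 mm from its origin), which belongs in the lip's corner
- notch1 (a point): middle of the cradle's notch 1 (x = -78 mm): where the mid point of a laid bottle comes, 61 mm above the cradle's underside. A laid bottle lies along the cradle's y across both rails; its ends pass above the lip. The V faces reach 28 mm to each side of the notch's centre; moves with the cradle
- notch2 (a point): middle of the cradle's notch 2 (x = 0 mm): where the mid point of a laid bottle comes, 61 mm above the cradle's underside. A laid bottle lies along the cradle's y across both rails; its ends pass above the lip. The V faces reach 28 mm to each side of the notch's centre; moves with the cradle
- notch3 (a point): middle of the cradle's notch 3 (x = 78 mm): where the mid point of a laid bottle comes, 61 mm above the cradle's underside. A laid bottle lies along the cradle's y across both rails; its ends pass above the lip. The V faces reach 28 mm to each side of the notch's centre; moves with the cradle
- bottle1: closed empty glass oil bottle, may be absent (two or three of the four are there); 200 mm tall, about 0.2 kg; round straight body 50 mm in diameter from 0 to 140 mm, then a shoulder and a neck with dark cap 27 mm in diameter from 155 to 200 mm; stands upright on the worktop at the start; origin at the centre of its foot, z along the bottle towards the cap
- bottle1_mid (a point): point on the bottle's axis in the middle of its straight body, 70 mm from the foot
- bottle2: closed empty glass oil bottle, may be absent (two or three of the four are there); 200 mm tall, about 0.2 kg; round straight body 50 mm in diameter from 0 to 140 mm, then a shoulder and a neck with dark cap 27 mm in diameter from 155 to 200 mm; stands upright on the worktop at the start; origin at the centre of its foot, z along the bottle towards the cap
- bottle2_mid (a point): point on the bottle's axis in the middle of its straight body, 70 mm from the foot
- bottle3: closed empty glass oil bottle, may be absent (two or three of the four are there); 200 mm tall, about 0.2 kg; round straight body 50 mm in diameter from 0 to 140 mm, then a shoulder and a neck with dark cap 27 mm in diameter from 155 to 200 mm; stands upright on the worktop at the start; origin at the centre of its foot, z along the bottle towards the cap
- bottle3_mid (a point): point on the bottle's axis in the middle of its straight body, 70 mm from the foot
- bottle4: closed empty glass oil bottle, may be absent (two or three of the four are there); 200 mm tall, about 0.2 kg; round straight body 50 mm in diameter from 0 to 140 mm, then a shoulder and a neck with dark cap 27 mm in diameter from 155 to 200 mm; stands upright on the worktop at the start; origin at the centre of its foot, z along the bottle towards the cap
- bottle4_mid (a point): point on the bottle's axis in the middle of its straight body, 70 mm from the foot
- jar: bystander: closed amber glass jar with steel lid, 76 mm in diameter, 110 mm tall, beyond the bottles; origin under its foot
- tin: bystander: food tin, 74 mm in diameter, 100 mm tall, at the right near the robot; origin under its foot
- carton: bystander: standing cardboard carton 60 x 120 mm, 170 mm tall, at the left; origin under its foot

How it is judged:
By the outcome, as a careful person would: the job done as asked, in the order asked, and still so for the second after the job is handed in, with the robot touching nothing.
Of bottle1, bottle2, bottle3, bottle4 only 2 to 3 are there at a start; the rules pass over those that are not, and their reading is None.
At some moment in a run one of cradle may be knocked a few centimetres aside while the robot is not near it.
Once in a run the grip may slacken for a moment while it holds something.
It also fails if it takes over 210 s, if anything falls off the work surface, if the arm or the gripper's body presses on something with over 40 N, if the wrist force passes 120 N, or if a joint passes its speed limit or range.

## Working session

There is one attempt and no reset: what is moved stays moved. The work goes in short steps, Python scripts to look and compute and a shell command to move; the robot and the scene stay as the last step left them, time stands still between calls to the robot, and variables do not carry over. Pictures are saved under pics/ and viewed, at most 14 in all, crops included, and the job is handed in when it is done.

```bash
ls; mkdir -p pics; cat > h.py <<'E'
import numpy as np, cv2
from scipy.spatial.transform import Rotation as R
from cell import get_obs, get_image, hand_in, tcp_to_tips
def snap(n,f=None):
    im=get_image(n)
    if f: cv2.imwrite('pics/'+f,im['color'])
    return im
def rot(im):
    o=np.array(im['orientation'],float)
    return o if o.shape==(3,3) else R.from_rotvec(o).as_matrix()
def ray(im,u,v):
    K=np.array(im['camera_matrix']);d=np.linalg.inv(K)@[u,v,1]
    d=rot(im)@[d[0],-d[1],-d[2]]
    return np.array(im['origin'],float),d
def onz(im,u,v,z):
    o,d=ray(im,u,v);return o+d*(z-o[2])/d[2]
def proj(im,p):
    q=rot(im).T@(np.array(p,float)-np.array(im['origin']));K=np.array(im['camera_matrix'])
    a=K@[q[0],-q[1],-q[2]];return a[:2]/a[2]
E
python3 - <<'E'
from h import *
for n in('scene','top'):
    im=snap(n,n+'0.png');print(n,im['origin'],im['orientation'],im['camera_matrix'],[k for k in im])
    print(onz(im,256,192,0))
print(get_obs(),tcp_to_tips)
E
```

```text
pics
scene [ 873.17901491  573.60339923 1230.71292466] [0.16632084 0.6608268  2.51620592] [[442.19961164   0.         259.12924545]
 [  0.         442.19961164 186.26857569]
 [  0.           0.           1.        ]] ['color', 'camera_matrix', 'origin', 'orientation']
[548.75353689  -9.88458787   0.        ]
top [ 371.12180245   15.28228558 1502.34326438] [ 0.07394701 -0.0892687  -1.58774453] [[389.94495466   0.         253.36139018]
 [  0.         389.94495466 192.47389929]
 [  0.           0.           1.        ]] ['color', 'camera_matrix', 'origin', 'orientation']
[528.92442534 -11.09176329   0.        ]
{'time': 0.1, 'joint_positions': array([ 1.00453389e+00,  5.28405908e-01,  1.43375865e+00, -1.09501724e-05,
        1.18140521e+00, -1.78476148e-01]), 'dq': array([ 0.00076513, -0.00321887,  0.00040894,  0.00073497, -0.00186671,
        0.00042353]), 'effort': array([-2.97757315e-04, -4.43303382e+01, -1.78585696e+01, -2.29752141e-04,
        3.91658919e-03,  1.57168358e-05]), 'tcp_pos': array([236.1340793 , 578.3518369 , 403.81597668]), 'eef_rot': array([-6.05180299e-01, -3.08202741e+00,  2.89794103e-03]), 'contact_force': array([-0.13214416,  0.02094064,  0.38928606]), 'torque': array([ 0.00417657,  0.00996557, -0.04428867]), 'grip_force': 0.0, 'finger_gap': 85.41812054098966} 173.4
```

View pics/scene0.png

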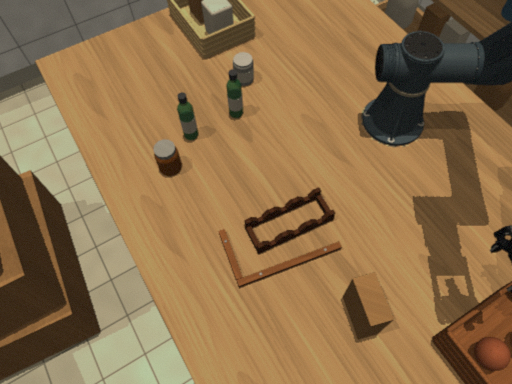

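View pics/top0.png

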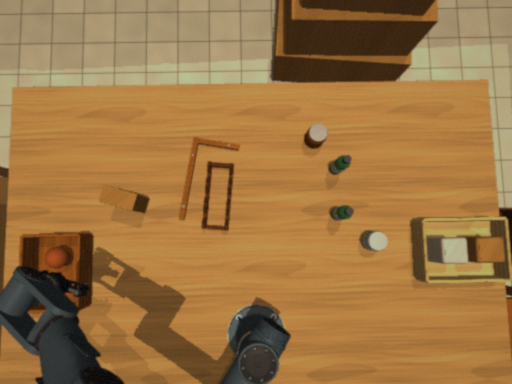

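The pictures show two bottles, at top-view pixels (340,164) and (342,212). The lip corner is near (194,139), opening towards world -x/-y, and the cradle spans about (203..233, 162..229). I'll enlarge the lip area in both views to get exact edges.

```bash
python3 - <<'E'
from h import *
a=cv2.imread('pics/top0.png')[130:240,170:250];b=cv2.imread('pics/scene0.png')[180:290,210:350]
a=cv2.resize(a,None,fx=5,fy=5,interpolation=cv2.INTER_CUBIC);b=cv2.resize(b,None,fx=4,fy=4,interpolation=cv2.INTER_CUBIC)
cv2.imwrite('pics/ca.png',a);cv2.imwrite('pics/cb.png',b)
for n,s in(('top',[(150,190),(145,210),(195,207),(190,232)]),('scene',[(260,290),(207,290),(250,235)])):
    c=cv2.imread(f'pics/{n}0.png');
    for r,q in s: print(n,r,q,c[r,q],cv2.cvtColor(c,cv2.COLOR_BGR2HSV)[r,q])
E
```

```text
top 150 190 [ 57 115 169] [ 16 169 169]
top 145 210 [ 27  65 108] [ 14 191 108]
top 195 207 [19 48 95] [ 11 204  95]
top 190 232 [ 57 117 168] [ 16 168 168]
scene 260 290 [ 47  86 139] [ 13 169 139]
scene 207 290 [13 22 32] [ 14 151  32]
scene 250 235 [ 84 136 178] [ 17 135 178]
```

View pics/ca.png

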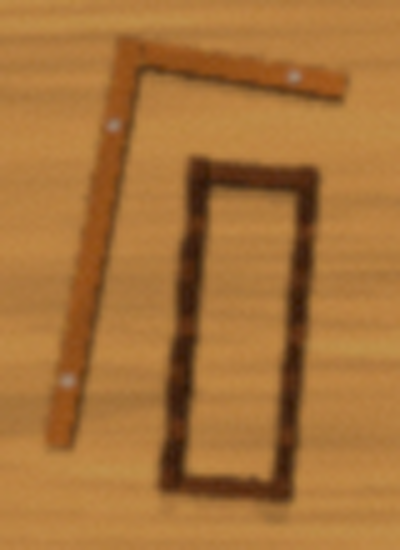

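View pics/cb.png

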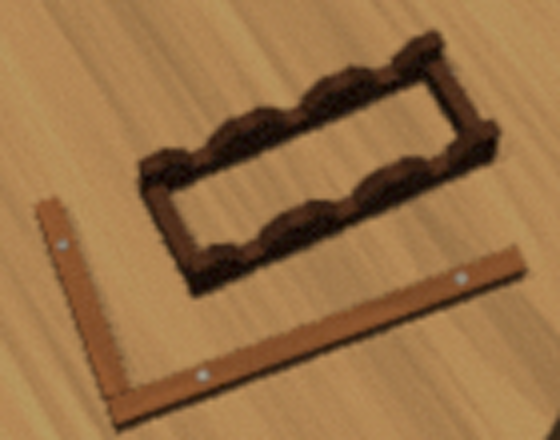

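In the enlarged top view the lip's inner corner is at crop (138,68), and the cradle corners are near (190,157), (317,168), (290,500) and (162,490). Next come sub-pixel measurements of everything.

```bash
cat >> h.py <<'E'
def lines(im,mask,lo):  # min-area quad of mask at height lo
    p=cv2.findNonZero(mask.astype(np.uint8))[:,0].astype(float)
    return np.array([onz(im,u,v,lo)[:2] for u,v in p])
def cradle(im,n):
    hsv=cv2.cvtColor(im['color'],cv2.COLOR_BGR2HSV);m=np.zeros(hsv.shape[:2],np.uint8)
    if n=='top': m[120:260,150:262]=255
    else: m[170:300,205:350]=255
    v=hsv[...,2]; m=((v<(100 if n=='top' else 85))&(m>0)).astype(np.uint8)
    k,l,s,c=cv2.connectedComponentsWithStats(m,connectivity=8)
    i=1+np.argmax(s[1:,2]*s[1:,3]);return l==i
E
python3 - <<'E'
from h import *
T=dict(get_image('top'));S=dict(get_image('scene'))
for im,n in((T,'top'),(S,'scene')):
    m=cradle(im,n);P=lines(im,m,35).astype(np.float32)
    r=cv2.minAreaRect(P);print(n,m.sum(),'cradle z35 rect',r)
    hsv=cv2.cvtColor(im['color'],cv2.COLOR_BGR2HSV).astype(int)
    # caps & bottles green
    g=((hsv[...,0]>50)&(hsv[...,0]<95)&(hsv[...,1]>60)&(hsv[...,2]<140)).astype(np.uint8)
    k,l,s,c=cv2.connectedComponentsWithStats(g)
    for i in range(1,k):
        if s[i,4]>40:print('green',s[i],c[i])
# lip top corners from crop readings (inner corner, end pts) at z=22
t=lambda x,y:onz(T,170+(x+.5)/5-.5,130+(y+.5)/5-.5,22)[:2].round(1)
s=lambda x,y:onz(S,210+(x+.5)/4-.5,180+(y+.5)/4-.5,22)[:2].round(1)
print('lip top: corner',t(138,66),'long end inner',t(73,450),'short end inner',t(342,100),'outer corner',t(119,38))
print('lip scene: corner',s(129,389),'long end inner',s(517,247),'short end inner',s(60,199),'outer',s(113,428))
E
```

```text
top 566 cradle z35 rect ((515.6895141601562, 135.2792510986328), (97.21772766113281, 249.1795196533203), 84.24002838134766)
green [335 157  13  12  93] [340.44086022 163.5483871 ]
green [337 207  11  11  85] [341.84705882 212.37647059]
scene 1638 cradle z35 rect ((522.1201171875, 138.6427001953125), (115.09761810302734, 260.6882629394531), 84.15035247802734)
green [228  79  13  20 180] [234.3         89.47777778]
green [179 103  15  19 169] [185.79881657 113.22485207]
green [230 111  12   6  46] [235.5        113.52173913]
green [185 131  12   8  48] [191.0625     135.39583333]
lip top: corner [721.8 212.7] long end inner [426.5 263. ] short end inner [692.4  55.5] outer corner [744.1 227.3]
lip scene: corner [729.1 211.5] long end inner [434.2 268.6] short end inner [699.4  59.2] outer [752.7 229.7]
```

```bash
python3 - <<'E'
import cv2,numpy as np
a=cv2.imread('pics/top0.png')[115:260,295:395];b=cv2.imread('pics/scene0.png')[45:185,145:265]
a=cv2.resize(a,(400,580),interpolation=cv2.INTER_CUBIC);b=cv2.resize(b,(480,560),interpolation=cv2.INTER_CUBIC)
b=cv2.resize(b,None,fx=.8,fy=1) if 0 else b
o=np.zeros((580,880,3),np.uint8);o[:,:400]=a;o[:560,400:]=b
cv2.imwrite('pics/cc.png',o[:,:800])
E
```

```text
(no output)
```

View pics/cc.png

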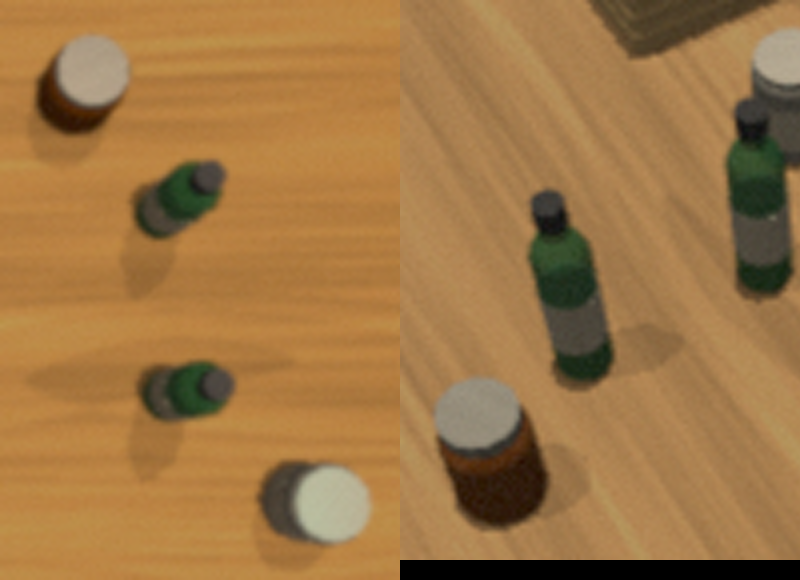

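Triangulating the cap tops read off the crop: A at top (347.2,159.3) / scene (182,95), B at top (349.2,211) / scene (233,72). I'm also moving the arm above the cradle with the hand closed.

```bash
cat >> h.py <<'E'
def tri(A,ua,B,ub):
    (o1,d1),(o2,d2)=ray(A,*ua),ray(B,*ub)
    s=np.linalg.lstsq(np.c_[d1,-d2],o2-o1,rcond=None)[0]
    p,q=o1+d1*s[0],o2+d2*s[1];return (p+q)/2,np.linalg.norm(p-q)
E
python3 - <<'E'
from h import *
np.set_printoptions(precision=1,suppress=True)
T=get_image('top');S=get_image('scene')
for n,a,b in(('A',(347.2,159.3),(182,95)),('B',(349.2,211),(233,72)),('jarlid',(295+91/4,115+70/4),(145+78/4,45+410/4)),('tinlid',(295+331/4,115+503/4),None)):
    if b:print(n,tri(T,a,S,b),onz(T,*a,200),onz(S,*b,200))
    else:print(n,onz(T,*a,100))
print(tri(T,(197.5,143.1),S,(242.1,277.1)))
E
M='python3 -m handwheel'
python3 -m handwheel '[{"translation":[1.9,-2.9,0],"turn":[0,0,-0.09],"hand":0},{"translation":[3.8,-5.9,0],"turn":[0,0,-0.18],"hand":0},{"translation":[5.6,-8.8,0],"turn":[0,0,-0.27],"hand":0},{"translation":[7.5,-11.8,0],"turn":[0,0,-0.36],"hand":0},{"translation":[9.4,-14.7,0],"turn":[0,0,-0.454],"hand":0}]' 30
python3 -m handwheel '[{"translation":[1.9,-2.9,0],"turn":[0,0,-0.09],"hand":0},{"translation":[3.8,-5.9,0],"turn":[0,0,-0.18],"hand":0},{"translation":[5.6,-8.8,0],"turn":[0,0,-0.27],"hand":0},{"translation":[7.5,-11.8,0],"turn":[0,0,-0.36],"hand":0},{"translation":[9.4,-14.7,0],"turn":[0,0,-0.454],"hand":0}]'
python3 -m handwheel '[{"translation":[1.9,-2.9,0],"turn":[0,0,-0.09],"hand":0},{"translation":[3.8,-5.9,0],"turn":[0,0,-0.18],"hand":0},{"translation":[5.6,-8.8,0],"turn":[0,0,-0.27],"hand":0},{"translation":[7.5,-11.8,0],"turn":[0,0,-0.36],"hand":0},{"translation":[9.4,-14.7,0],"turn":[0,0,-0.454],"hand":0}]'
python3 -c "from h import *;o=get_obs();print(o['joint_positions'],R.from_rotvec(o['eef_rot']).as_matrix().round(3))"
```

```text
A (array([ 616.1, -321.5,  195.8]), np.float64(3.2607422395570147)) [ 613.9 -319.4  200. ] [ 618.3 -319.2  200. ]
B (array([ 439.1, -319.8,  196.7]), np.float64(1.6695180767130393)) [ 438.3 -318.4  200. ] [ 441.1 -317.6  200. ]
jarlid (array([ 733.9, -240.5,  106.1]), np.float64(2.42637798770275)) [ 708.5 -222.6  200. ] [ 746.4 -173.4  200. ]
tinlid [ 335.1 -441.7  100. ]
(array([725.4, 211.1,  11.3]), np.float64(5.853758414579834))
time: 0.72
tcp_pos: [330.7, 430.2, 404.7]
eef_rot: [1.289, 2.865, -0.0]
contact_force: [1.3, -0.3, -0.5]
finger_gap: 25.7
grip_force: 0.0
time: 1.13
tcp_pos: [424.9, 283.0, 404.9]
eef_rot: [1.902, 2.501, 0.0]
contact_force: [0.6, 0.9, -0.7]
finger_gap: 0.0
grip_force: 0.0
time: 1.55
tcp_pos: [519.0, 135.9, 404.9]
eef_rot: [2.416, 2.008, 0.0]
contact_force: [0.2, 0.8, -0.3]
finger_gap: 0.1
grip_force: 0.0
[4.76503931e-02 4.08435128e-01 1.65460793e+00 7.18839697e-06
 1.07834431e+00 2.31397237e-01] [[ 0.183  0.983  0.   ]
 [ 0.983 -0.183  0.   ]
 [ 0.     0.    -1.   ]]
```

```bash

python3 -m handwheel '[{"translation":[0,0,-3.2],"turn":[0,0,0],"hand":0},{"translation":[0,0,-6.4],"turn":[0,0,0],"hand":0},{"translation":[0,0,-9.6],"turn":[0,0,0],"hand":0},{"translation":[0,0,-12.8],"turn":[0,0,0],"hand":0},{"translation":[0,0,-14],"turn":[0,0,0],"hand":0}]'
python3 -m handwheel '[{"translation":[0,0,-2],"turn":[0,0,0],"hand":0},{"translation":[0,0,-4],"turn":[0,0,0],"hand":0},{"translation":[0,0,-6],"turn":[0,0,0],"hand":0},{"translation":[0,0,-7.5],"turn":[0,0,0],"hand":0},{"translation":[0,0,-8],"turn":[0,0,0],"hand":0}]'
python3 - <<'E'
from h import *
a=snap('top')['color'][130:240,170:260];b=snap('scene')['color'][140:290,210:370]
a=cv2.resize(a,None,fx=4,fy=4,interpolation=cv2.INTER_CUBIC);b=cv2.resize(b,None,fx=2.7,fy=2.7,interpolation=cv2.INTER_CUBIC)
o=np.zeros((440,800,3),np.uint8);o[:a.shape[0],:a.shape[1]]=a;o[:b.shape[0],362:362+b.shape[1]]=b
cv2.imwrite('pics/d.png',o)
E
```

```text
time: 1.97
tcp_pos: [517.0, 137.2, 261.0]
eef_rot: [-2.409, -2.011, 0.008]
contact_force: [-0.5, 0.4, -0.4]
finger_gap: -0.0
grip_force: 0.0
time: 2.38
tcp_pos: [517.8, 137.5, 182.6]
eef_rot: [-2.41, -2.012, 0.005]
contact_force: [-0.2, 0.8, -0.5]
finger_gap: 0.2
grip_force: 0.0
```

View pics/d.png

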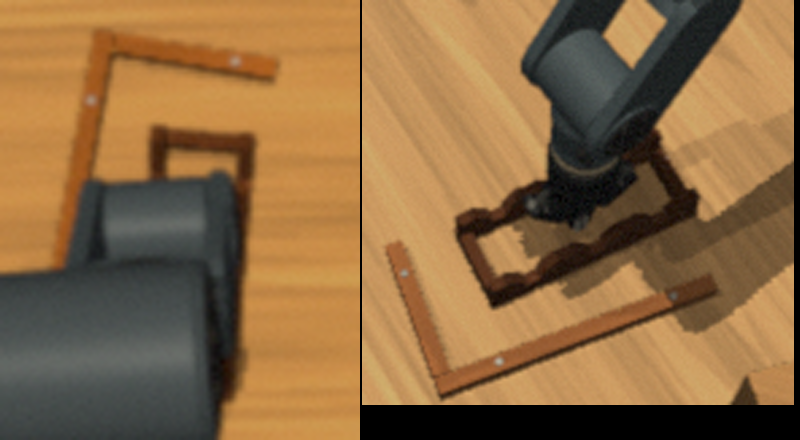

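The fingers stand inside the cradle, clear of all its bars. First push it along the lip's +x, keeping a margin.

```bash

python3 -m handwheel '[{"translation":[2,-0.15,0],"turn":[0,0,0],"hand":0},{"translation":[4,-0.3,0],"turn":[0,0,0],"hand":0},{"translation":[6,-0.4,0],"turn":[0,0,0],"hand":0},{"translation":[7.5,-0.5,0],"turn":[0,0,0],"hand":0},{"translation":[8.5,-0.6,0],"turn":[0,0,0],"hand":0}]'
python3 -m handwheel '[{"translation":[0.8,-0.1,0],"turn":[0,0,0],"hand":0},{"translation":[1.6,-0.25,0],"turn":[0,0,0],"hand":0},{"translation":[2.4,-0.4,0],"turn":[0,0,0],"hand":0},{"translation":[3.2,-0.55,0],"turn":[0,0,0],"hand":0},{"translation":[4,-0.7,0],"turn":[0,0,0],"hand":0}]'
python3 -m handwheel '[{"translation":[0.5,-0.1,0],"turn":[0,0,0],"hand":0},{"translation":[1,-0.2,0],"turn":[0,0,0],"hand":0},{"translation":[1.5,-0.27,0],"turn":[0,0,0],"hand":0},{"translation":[2,-0.36,0],"turn":[0,0,0],"hand":0},{"translation":[2,-0.36,0],"turn":[0,0,0],"hand":0}]'
python3 - <<'E'
from h import *
a=snap('top')['color'][130:240,170:260];b=snap('scene')['color'][140:290,210:370]
a=cv2.resize(a,None,fx=4,fy=4,interpolation=cv2.INTER_CUBIC);b=cv2.resize(b,None,fx=2.7,fy=2.7,interpolation=cv2.INTER_CUBIC)
o=np.zeros((440,800,3),np.uint8);o[:a.shape[0],:a.shape[1]]=a;o[:b.shape[0],362:362+b.shape[1]]=b
cv2.imwrite('pics/e.png',o)
E
```

```text
time: 2.9
tcp_pos: [605.7, 131.5, 186.6]
eef_rot: [2.409, 2.012, 0.007]
contact_force: [-0.3, 0.7, -0.2]
finger_gap: 0.1
grip_force: 0.0
time: 3.32
tcp_pos: [642.6, 124.7, 184.8]
eef_rot: [-2.409, -2.013, 0.004]
contact_force: [-4.7, 0.9, 3.3]
finger_gap: -0.4
grip_force: 2.3
time: 3.73
tcp_pos: [664.7, 120.7, 184.7]
eef_rot: [2.41, 2.012, 0.004]
contact_force: [-0.7, -0.6, 0.5]
finger_gap: -0.2
grip_force: 0.7
```

View pics/e.png

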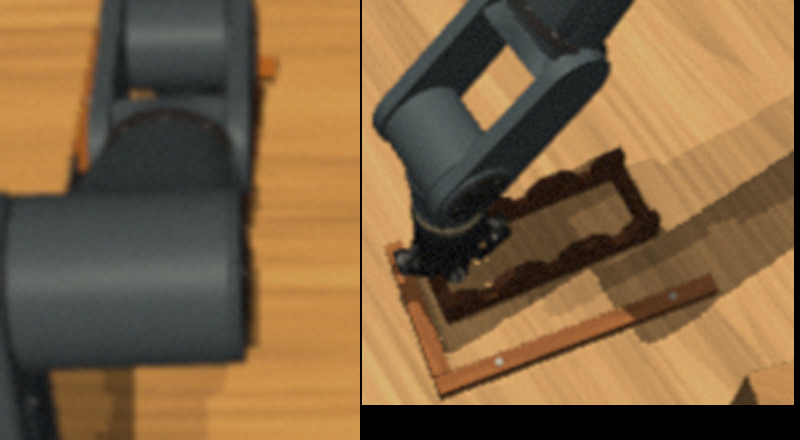

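The cradle is now about 13 mm short of the short strip. Next, back to mid-rail and push along the lip's +y.

```bash

python3 -m handwheel '[{"translation":[-2,0.35,0],"turn":[0,0,0],"hand":0},{"translation":[-4,0.7,0],"turn":[0,0,0],"hand":0},{"translation":[-6,1.1,0],"turn":[0,0,0],"hand":0},{"translation":[-8,1.45,0],"turn":[0,0,0],"hand":0},{"translation":[-9.6,1.75,0],"turn":[0,0,0],"hand":0}]'
python3 -m handwheel '[{"translation":[0.2,1,0],"turn":[0,0,0],"hand":0},{"translation":[0.36,2,0],"turn":[0,0,0],"hand":0},{"translation":[0.54,3,0],"turn":[0,0,0],"hand":0},{"translation":[0.7,3.9,0],"turn":[0,0,0],"hand":0},{"translation":[0.85,4.7,0],"turn":[0,0,0],"hand":0}]'
python3 -m handwheel '[{"translation":[0.1,0.5,0],"turn":[0,0,0],"hand":0},{"translation":[0.18,1,0],"turn":[0,0,0],"hand":0},{"translation":[0.27,1.5,0],"turn":[0,0,0],"hand":0},{"translation":[0.36,1.9,0],"turn":[0,0,0],"hand":0},{"translation":[0.36,1.9,0],"turn":[0,0,0],"hand":0}]'
```

```text
time: 4.25
tcp_pos: [566.7, 138.7, 184.9]
eef_rot: [2.41, 2.013, 0.003]
contact_force: [0.3, 0.5, 0.3]
finger_gap: 0.1
grip_force: 0.0
time: 4.67
tcp_pos: [577.2, 186.4, 184.9]
eef_rot: [2.409, 2.014, 0.003]
contact_force: [-0.4, -3.7, 0.4]
finger_gap: 0.0
grip_force: 1.7
time: 5.08
tcp_pos: [579.6, 205.2, 184.8]
eef_rot: [-2.411, -2.014, -0.002]
contact_force: [-0.5, 0.4, -1.1]
finger_gap: 0.1
grip_force: 0.0
```

```bash

python3 -m handwheel '[{"translation":[0.04,0.2,0],"turn":[0,0,0],"hand":0},{"translation":[0.07,0.4,0],"turn":[0,0,0],"hand":0},{"translation":[0.09,0.5,0],"turn":[0,0,0],"hand":0}]'
python3 -m handwheel '[{"translation":[0.04,0.15,0],"turn":[0,0,0],"hand":0},{"translation":[0.05,0.3,0],"turn":[0,0,0],"hand":0},{"translation":[0.05,0.3,0],"turn":[0,0,0],"hand":0}]'
python3 -m handwheel '[{"translation":[0.04,0.15,0],"turn":[0,0,0],"hand":0},{"translation":[0.05,0.3,0],"turn":[0,0,0],"hand":0},{"translation":[0.05,0.3,0],"turn":[0,0,0],"hand":0}]'
```

```text
time: 5.33
tcp_pos: [580.3, 209.3, 184.7]
eef_rot: [2.411, 2.014, -0.001]
contact_force: [-0.9, -4.5, 1.9]
finger_gap: 0.4
grip_force: 2.1
time: 5.58
tcp_pos: [580.8, 212.6, 184.8]
eef_rot: [-2.411, -2.014, -0.0]
contact_force: [-0.2, -3.1, 2.2]
finger_gap: -0.0
grip_force: 1.6
time: 5.83
tcp_pos: [581.2, 214.6, 184.8]
eef_rot: [2.409, 2.015, -0.004]
contact_force: [-0.5, -9.4, 4.2]
finger_gap: 0.1
grip_force: 4.2
```

```bash

python3 -m handwheel '[{"translation":[0.02,0.1,0],"turn":[0,0,0],"hand":0},{"translation":[0.04,0.2,0],"turn":[0,0,0],"hand":0},{"translation":[0.04,0.2,0],"turn":[0,0,0],"hand":0}]'
python3 -m handwheel '[{"translation":[0.02,0.1,0],"turn":[0,0,0],"hand":0},{"translation":[0.04,0.2,0],"turn":[0,0,0],"hand":0},{"translation":[0.04,0.2,0],"turn":[0,0,0],"hand":0}]'
```

```text
time: 6.08
tcp_pos: [581.5, 215.1, 184.8]
eef_rot: [2.407, 2.015, -0.008]
contact_force: [-1.8, -14.0, 5.4]
finger_gap: -0.1
grip_force: 7.2
time: 6.33
tcp_pos: [581.8, 215.7, 184.8]
eef_rot: [2.406, 2.015, -0.013]
contact_force: [-2.1, -20.6, 6.9]
finger_gap: 0.3
grip_force: 10.1
```

Flush along y: the force climbs steeply with no motion. Now ease off by 6 mm and push along +x to the short strip.

```bash

python3 -m handwheel '[{"translation":[-0.14,-0.8,0],"turn":[0,0,0],"hand":0},{"translation":[1.9,-1.15,0],"turn":[0,0,0],"hand":0},{"translation":[3.8,-1.5,0],"turn":[0,0,0],"hand":0},{"translation":[5.7,-1.85,0],"turn":[0,0,0],"hand":0},{"translation":[7.6,-2.2,0],"turn":[0,0,0],"hand":0}]'
python3 -m handwheel '[{"translation":[0.6,-0.1,0],"turn":[0,0,0],"hand":0},{"translation":[1.2,-0.2,0],"turn":[0,0,0],"hand":0},{"translation":[1.7,-0.3,0],"turn":[0,0,0],"hand":0},{"translation":[2.1,-0.38,0],"turn":[0,0,0],"hand":0},{"translation":[2.1,-0.38,0],"turn":[0,0,0],"hand":0}]'
python3 -m handwheel '[{"translation":[0.3,-0.05,0],"turn":[0,0,0],"hand":0},{"translation":[0.6,-0.1,0],"turn":[0,0,0],"hand":0},{"translation":[0.6,-0.1,0],"turn":[0,0,0],"hand":0}]'
python3 -m handwheel '[{"translation":[0.2,-0.04,0],"turn":[0,0,0],"hand":0},{"translation":[0.4,-0.07,0],"turn":[0,0,0],"hand":0},{"translation":[0.4,-0.07,0],"turn":[0,0,0],"hand":0}]'
```

```text
time: 6.75
tcp_pos: [656.8, 198.4, 184.3]
eef_rot: [-2.407, -2.01, 0.007]
contact_force: [0.5, 1.4, -1.0]
finger_gap: 0.2
grip_force: 0.0
time: 7.17
tcp_pos: [679.4, 193.8, 184.6]
eef_rot: [2.411, 2.014, 0.001]
contact_force: [0.3, 0.1, 0.0]
finger_gap: 0.1
grip_force: 0.0
time: 7.42
tcp_pos: [685.5, 192.7, 184.8]
eef_rot: [2.411, 2.014, 0.001]
contact_force: [0.6, 0.7, -0.5]
finger_gap: 0.0
grip_force: 0.0
time: 7.67
tcp_pos: [689.4, 191.9, 184.8]
eef_rot: [2.411, 2.014, 0.001]
contact_force: [-0.4, 0.2, -0.2]
finger_gap: 0.0
grip_force: 0.0
```

```bash

python3 -m handwheel '[{"translation":[0.2,-0.04,0],"turn":[0,0,0],"hand":0},{"translation":[0.4,-0.07,0],"turn":[0,0,0],"hand":0}]'
python3 -m handwheel '[{"translation":[0.2,-0.04,0],"turn":[0,0,0],"hand":0},{"translation":[0.4,-0.07,0],"turn":[0,0,0],"hand":0}]'
python3 -m handwheel '[{"translation":[0.2,-0.04,0],"turn":[0,0,0],"hand":0},{"translation":[0.3,-0.05,0],"turn":[0,0,0],"hand":0}]'
```

```text
time: 7.83
tcp_pos: [692.0, 191.4, 184.4]
eef_rot: [-2.409, -2.012, 0.006]
contact_force: [-7.2, 0.4, 4.2]
finger_gap: 0.1
grip_force: 3.0
time: 8.0
tcp_pos: [693.7, 191.3, 184.3]
eef_rot: [-2.404, -2.008, 0.016]
contact_force: [-14.9, 1.3, 10.4]
finger_gap: -0.0
grip_force: 7.2
time: 8.17
tcp_pos: [694.8, 191.2, 184.3]
eef_rot: [-2.401, -2.006, 0.024]
contact_force: [-17.4, 2.1, 13.1]
finger_gap: -0.3
grip_force: 9.4
```

Stiff along x as well. One light re-press along +y at mid-rail, then lift and look.

```bash

python3 -m handwheel '[{"translation":[-1.1,0.1,0],"turn":[0,0,0],"hand":0},{"translation":[-3.5,0.5,0],"turn":[0,0,0],"hand":0},{"translation":[-6,1,0],"turn":[0,0,0],"hand":0},{"translation":[-8.6,1.45,0],"turn":[0,0,0],"hand":0},{"translation":[-9.5,1.65,0],"turn":[0,0,0],"hand":0}]'
python3 -m handwheel '[{"translation":[0.05,0.3,0],"turn":[0,0,0],"hand":0},{"translation":[0.08,0.5,0],"turn":[0,0,0],"hand":0},{"translation":[0.1,0.6,0],"turn":[0,0,0],"hand":0}]'
python3 -m handwheel '[{"translation":[0.03,0.15,0],"turn":[0,0,0],"hand":0},{"translation":[0.05,0.3,0],"turn":[0,0,0],"hand":0},{"translation":[0.05,0.3,0],"turn":[0,0,0],"hand":0}]'
```

```text
time: 8.58
tcp_pos: [601.7, 207.1, 184.3]
eef_rot: [-2.408, -2.013, 0.007]
contact_force: [-0.9, -0.3, -0.4]
finger_gap: -0.0
grip_force: 0.0
time: 8.83
tcp_pos: [605.2, 210.8, 184.3]
eef_rot: [-2.408, -2.016, 0.015]
contact_force: [-8.6, -11.3, 7.1]
finger_gap: -0.4
grip_force: 6.2
time: 9.08
tcp_pos: [605.6, 211.5, 184.4]
eef_rot: [2.408, 2.017, -0.022]
contact_force: [-8.9, -17.1, 8.1]
finger_gap: -0.1
grip_force: 8.9
```

```bash

python3 -m handwheel '[{"translation":[-0.15,-1,0],"turn":[0,0,0],"hand":0},{"translation":[-0.3,-1.7,0],"turn":[0,0,0],"hand":0},{"translation":[-0.3,-1.7,4],"turn":[0,0,0],"hand":0},{"translation":[-0.3,-1.7,8],"turn":[0,0,0],"hand":0},{"translation":[-0.3,-1.7,12],"turn":[0,0,0],"hand":0}]'
python3 -m handwheel '[{"translation":[0,0,4],"turn":[0,0,0],"hand":0},{"translation":[0,-3,6],"turn":[0,0,0],"hand":2},{"translation":[-0.5,-7,6],"turn":[0,0,0],"hand":4},{"translation":[-1,-11,6],"turn":[0,0,0],"hand":8.5},{"translation":[-1.5,-15,6],"turn":[0,0,0],"hand":8.5}]'
python3 -m handwheel '[{"translation":[-1,-4,0],"turn":[-0.12,0.022,0],"hand":8.5},{"translation":[-2,-8,0],"turn":[-0.24,0.044,0],"hand":8.5},{"translation":[-3,-12,0],"turn":[-0.36,0.066,0],"hand":8.5},{"translation":[-3,-12,0],"turn":[-0.48,0.088,0],"hand":8.5},{"translation":[-3,-12,0],"turn":[-0.6,0.11,0],"hand":8.5}]'
cat >> h.py <<'E'
def fkR(q,s4=1):
    return (R.from_euler('z',q[0])*R.from_euler('y',q[1]+q[2])*R.from_euler('z',s4*q[3])*R.from_euler('y',q[4])*R.from_euler('z',q[5]+np.pi/2)).as_matrix()
E
python3 - <<'E'
from h import *
np.set_printoptions(precision=3,suppress=True)
o=get_obs();q=o['joint_positions'];print(q);print(R.from_rotvec(o['eef_rot']).as_matrix());print(fkR(q));print(fkR(q,-1))
a=snap('top')['color'];b=snap('scene')['color']
x=cv2.resize(a[130:240,170:260],None,fx=4,fy=4,interpolation=cv2.INTER_CUBIC);y=cv2.resize(b[180:290,205:355],None,fx=2.9,fy=2.9,interpolation=cv2.INTER_CUBIC)
z=np.zeros((440,800,3),np.uint8);z[:x.shape[0],:x.shape[1]]=x;z[:y.shape[0],362:362+y.shape[1]]=y
cv2.imwrite('pics/f.png',z)
E
```

```text
time: 9.5
tcp_pos: [605.2, 198.1, 305.2]
eef_rot: [2.412, 2.013, 0.001]
contact_force: [1.8, 0.6, 0.6]
finger_gap: -0.2
grip_force: 0.0
time: 9.92
tcp_pos: [589.9, 47.1, 366.5]
eef_rot: [2.407, 2.013, 0.007]
contact_force: [0.0, -0.1, -0.3]
finger_gap: 48.1
grip_force: 0.0
time: 10.33
tcp_pos: [559.7, -74.9, 365.8]
eef_rot: [2.056, 1.706, -0.649]
contact_force: [0.4, 0.4, 0.3]
finger_gap: 84.8
grip_force: 0.0
[-0.204  0.536  1.627 -0.711  1.084  0.36 ]
[[ 0.152  0.983 -0.102]
 [ 0.802 -0.183 -0.568]
 [-0.577  0.004 -0.817]]
[[ 0.152  0.983 -0.102]
 [ 0.802 -0.183 -0.568]
 [-0.577  0.004 -0.817]]
[[ 0.777  0.616  0.131]
 [ 0.454 -0.691  0.562]
 [ 0.437 -0.377 -0.817]]
```

View pics/f.png

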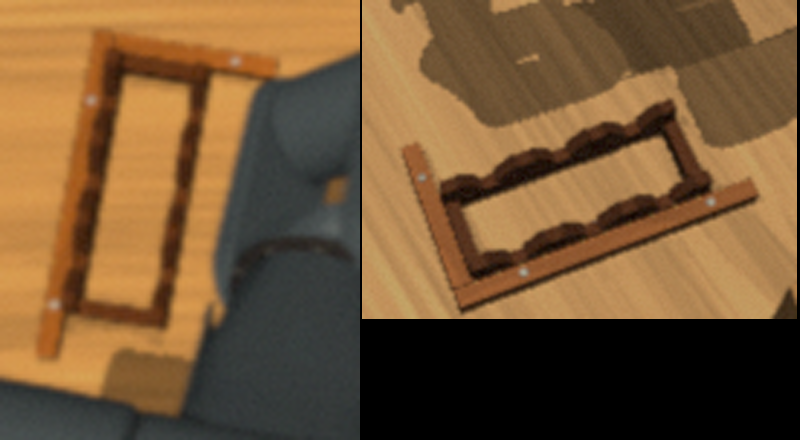

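The cradle now sits flush against both strips: its outer edges run along the strips without a gap, in the top view at (104,60)–(70,320) and in the scene view at (445,190)–(475,275). The orientation kinematics are confirmed, so I'll fit the link lengths and check which tool side the joint ranges allow for picking and laying.

```bash
cat > ik.py <<'E'
from h import *
from scipy.optimize import least_squares
LO=np.array([-3.08,-.75,.22,-1.43,0,-2.85]);HI=np.array([3.08,2.2,2.44,4.57,2.65,2.85])
ez=np.array([0,0,1.])
def cols(q):
    r1=R.from_euler('z',q[0]);r2=r1*R.from_euler('y',q[1]);r3=r2*R.from_euler('y',q[2])
    return np.c_[r1.apply([0,1,0]),ez,r2.apply(ez),r3.apply(ez),fkR(q)[:,2]]
D=[([1.00453389,.528405908,1.43375865,-1.1e-5,1.18140521,-.178476],[236.134,578.352,403.816]),
   ([.0476504,.408435,1.654608,7e-6,1.078344,.231397],[519.0,135.9,404.9])]
o=get_obs();D.append((o['joint_positions'],o['tcp_pos']))
A=np.vstack([cols(q) for q,p in D]);B=np.hstack([p for q,p in D])
def ik(p,Rt,L):
    best=None
    for seed in range(60):
        x0=np.random.default_rng(seed).uniform(LO,HI)
        f=lambda q:np.r_[(cols(q)@L-p)/100,(fkR(q)-Rt).ravel()]
        s=least_squares(f,x0,bounds=(LO,HI))
        if s.cost<1e-6:
            if best is None or np.min(np.r_[s.x-LO,HI-s.x])>np.min(np.r_[best-LO,HI-best]):best=s.x
    return best
def pose(g,az,el,flip=1,h=155):
    t=np.array([np.cos(az)*np.cos(el),np.sin(az)*np.cos(el),-np.sin(el)])
    y=flip*np.array([-np.sin(az),np.cos(az),0]);return np.array(g)-h*t,np.c_[np.cross(y,t),y,t]
E
python3 - <<'E'
from ik import *
np.set_printoptions(precision=2,suppress=True)
L,res,_,sv=np.linalg.lstsq(A,B,rcond=None);print(L,sv,A@L-B)
d=np.deg2rad
N1,N3=(514,201),(667.5,173);gz=61
for nm,g,azs in(('A',(616,-320,82),(80,40,0,-27,-60,-100)),('B',(440,-319,82),(80,100,0,-36,-60,-100))):
  for az in azs:
    for fl in(1,-1):
      q=ik(*pose(g,d(az),d(25),fl),L); print(nm,az,fl,q)
for nm,g in(('N1',N1),('N3',N3)):
  for az,off in((79.5,-12),(-100.5,12)):
    for fl in(1,-1):
      gg=np.array([g[0]+off*.179,g[1]+off*.984,61]);print(nm,az,fl,ik(*pose(gg,d(az),d(65),fl),L))
E
```

```text
[111.11 200.4  539.83 356.62 123.84] [2.96 1.75 1.73 0.41 0.08] [ -7.17 -11.07   2.91   3.82   0.27  -1.46   9.92  -2.21  -1.45]
A 80 1 [-0.92  1.2   0.96  0.77  1.85  2.26]
A 80 -1 [-0.92  1.2   0.96  0.77  1.85 -0.88]
A 40 1 [-1.03  0.97  1.62  1.21  1.28  2.14]
A 40 -1 [-1.03  0.97  1.62  1.21  1.28 -1.  ]
A 0 1 [-0.95  0.86  2.11  2.11  1.04  1.73]
A 0 -1 [-0.95  0.86  2.11  2.11  1.04 -1.41]
A -27 1 [-0.74  0.85  2.23  2.87  1.08  1.59]
A -27 -1 [-0.74  0.85  2.23  2.87  1.08 -1.55]
A -60 1 [-0.43  0.87  2.06  3.84  0.97  1.42]
A -60 -1 [-0.43  0.87  2.06  3.84  0.97 -1.72]
A -100 1 [-0.28  1.    1.55 -1.39  1.16  0.91]
A -100 -1 [-0.28  1.    1.55 -1.39  1.16 -2.23]
B 80 1 [-1.12  1.03  1.44  0.56  1.7   1.94]
B 80 -1 [-1.12  1.03  1.44  0.56  1.7  -1.2 ]
B 100 1 [-1.01  1.1   1.24  0.36  1.89  1.86]
B 100 -1 [-1.01  1.1   1.24  0.36  1.89 -1.28]
B 0 1 [-1.35  0.86  2.44  1.86  1.18  1.4 ]
B 0 -1 [-1.35  0.86  2.44  1.86  1.18 -1.74]
B -36 1 None
B -36 -1 None
B -60 1 None
B -60 -1 None
B -100 1 None
B -100 -1 None
N1 79.5 1 [-0.08  0.64  2.03  0.85  0.59  2.5 ]
N1 79.5 -1 [-0.08  0.64  2.03  0.85  0.59 -0.64]
N1 -100.5 1 [ 0.37  0.79  1.63 -0.44  1.01  0.84]
N1 -100.5 -1 [ 0.37  0.79  1.63 -0.44  1.01 -2.3 ]
N3 79.5 1 [-0.1   0.81  1.57  0.61  0.82  2.78]
N3 79.5 -1 [-0.1   0.81  1.57  0.61  0.82 -0.36]
N3 -100.5 1 [ 0.26  0.97  1.17 -0.42  1.23  0.63]
N3 -100.5 -1 [ 0.26  0.97  1.17 -0.42  1.23 -2.51]
```

Plan: pick with the tool 25° above horizontal, pointing along the lip's +y. Then a single -90° turn about the closing axis lays the bottle, with good margins on all joints. Bottle A goes first. Moving to above it.

```bash

python3 -m handwheel '[{"translation":[0.2,-2.6,0],"turn":[0.114,-0.021,0],"hand":8.5},{"translation":[0.4,-5.1,0],"turn":[0.228,-0.042,0],"hand":8.5},{"translation":[0.6,-7.7,0],"turn":[0.341,-0.064,0],"hand":8.5},{"translation":[0.8,-10.2,0],"turn":[0.455,-0.085,0],"hand":8.5},{"translation":[1.0,-12.8,0],"turn":[0.569,-0.106,0],"hand":8.5}]'
python3 -m handwheel '[{"translation":[0.2,-2.6,0],"turn":[0.114,-0.021,0],"hand":8.5},{"translation":[0.4,-5.1,0],"turn":[0.228,-0.042,0],"hand":8.5},{"translation":[0.6,-7.7,0],"turn":[0.341,-0.064,0],"hand":8.5},{"translation":[0.8,-10.2,0],"turn":[0.455,-0.085,0],"hand":8.5},{"translation":[1.0,-12.8,0],"turn":[0.569,-0.106,0],"hand":8.5}]'
python3 -m handwheel '[{"translation":[0.2,-2.6,0],"turn":[0.114,-0.021,0],"hand":8.5},{"translation":[0.4,-5.1,0],"turn":[0.228,-0.042,0],"hand":8.5},{"translation":[0.6,-7.7,0],"turn":[0.341,-0.064,0],"hand":8.5},{"translation":[0.8,-10.2,0],"turn":[0.455,-0.085,0],"hand":8.5},{"translation":[1.0,-12.8,0],"turn":[0.569,-0.106,0],"hand":8.5}]'
cat >> h.py <<'E'
def state(g=None):
    o=get_obs();M=R.from_rotvec(o['eef_rot']).as_matrix();np.set_printoptions(precision=3,suppress=True)
    gp=o['tcp_pos']+155*M[:,2]
    print('q',o['joint_positions'],'t',M[:,2],'c',M[:,1],'grasp',gp.round(1),'gap',round(o['finger_gap'],1))
    if g is not None: print('to go cm',((np.array(g)-gp)/10).round(2))
    return o,M,gp
E
python3 -c "
from h import *
state([616,-320,82]);snap('top','g1.png')"
```

```text
time: 10.85
tcp_pos: [570.0, -200.4, 365.9]
eef_rot: [2.393, 2.001, -0.019]
contact_force: [0.3, 0.5, -0.6]
finger_gap: 84.9
grip_force: 0.0
time: 11.27
tcp_pos: [579.6, -329.3, 366.0]
eef_rot: [-2.096, -1.753, -0.607]
contact_force: [0.3, -0.2, -0.1]
finger_gap: 84.8
grip_force: 0.0
time: 11.68
tcp_pos: [589.2, -457.5, 365.6]
eef_rot: [-1.686, -1.412, -1.084]
contact_force: [1.4, 0.6, -0.2]
finger_gap: 84.9
grip_force: 0.0
q [-0.923  0.888  0.991  0.853  2.035 -0.67 ] t [ 0.172  0.889 -0.425] c [ 0.983 -0.184  0.013] grasp [ 615.8 -319.7  299.7] gap 84.9
to go cm [  0.02  -0.03 -21.77]
```

```bash

python3 -m handwheel '[{"translation":[0,0,-3],"turn":[0,0,0],"hand":8.5},{"translation":[0,0,-6],"turn":[0,0,0],"hand":8.5},{"translation":[0,0,-9],"turn":[0,0,0],"hand":8.5},{"translation":[0,0,-12],"turn":[0,0,0],"hand":8.5},{"translation":[0,0,-13],"turn":[0,0,0],"hand":8.5}]'
python3 -m handwheel '[{"translation":[0,0,-2],"turn":[0,0,0],"hand":8.5},{"translation":[0,0,-4],"turn":[0,0,0],"hand":8.5},{"translation":[0,0,-6],"turn":[0,0,0],"hand":8.5},{"translation":[0,0,-8],"turn":[0,0,0],"hand":8.5},{"translation":[0,0,-8.8],"turn":[0,0,0],"hand":8.5}]'
python3 - <<'E'
from h import *
state([616,-320,82])
a=snap('top')['color'][125:245,310:400];b=snap('scene')['color'][50:190,140:300]
x=cv2.resize(a,None,fx=4,fy=4,interpolation=cv2.INTER_CUBIC);y=cv2.resize(b,None,fx=2.7,fy=2.7,interpolation=cv2.INTER_CUBIC)
z=np.zeros((480,800,3),np.uint8);z[:x.shape[0],:x.shape[1]]=x;z[:y.shape[0],362:362+y.shape[1]]=y
cv2.imwrite('pics/g.png',z)
E
```

```text
time: 12.15
tcp_pos: [588.4, -455.1, 229.7]
eef_rot: [-1.69, -1.406, -1.075]
contact_force: [-0.6, 0.8, -1.2]
finger_gap: 85.1
grip_force: 0.0
time: 12.57
tcp_pos: [588.9, -455.4, 144.8]
eef_rot: [-1.691, -1.41, -1.075]
contact_force: [-0.2, 0.9, 0.4]
finger_gap: 85.1
grip_force: 0.0
q [-0.922  1.149  1.028  0.766  1.826 -0.895] t [ 0.169  0.887 -0.429] c [ 0.983 -0.184  0.006] grasp [ 615.  -317.9   78.3] gap 85.1
to go cm [ 0.1  -0.21  0.37]
```

View pics/g.png

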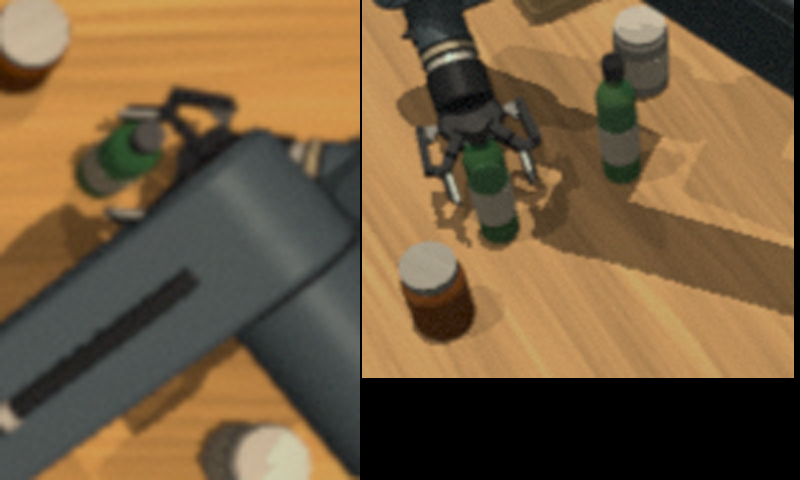

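The bottle stands between the fingers, well centred, with the palm clear of it. Grip and lift.

```bash

python3 -m handwheel '[{"translation":[0,0,0.3],"turn":[0,0,0],"hand":6.5},{"translation":[0,0,0.3],"turn":[0,0,0],"hand":5.5},{"translation":[0,0,0.3],"turn":[0,0,0],"hand":4.5},{"translation":[0,0,0.3],"turn":[0,0,0],"hand":4.3},{"translation":[0,0,0.3],"turn":[0,0,0],"hand":4.3}]' 50
python3 -m handwheel '[{"translation":[0,0,0],"turn":[0,0,0],"hand":4.3},{"translation":[0,0,0],"turn":[0,0,0],"hand":4.3},{"translation":[0,0,0],"turn":[0,0,0],"hand":4.3},{"translation":[0,0,1],"turn":[0,0,0],"hand":4.3},{"translation":[0,0,3],"turn":[0,0,0],"hand":4.3}]'
python3 -m handwheel '[{"translation":[0,0,2],"turn":[0,0,0],"hand":4.3},{"translation":[0,0,5],"turn":[0,0,0],"hand":4.3},{"translation":[0,0,8],"turn":[0,0,0],"hand":4.3},{"translation":[0,0,12],"turn":[0,0,0],"hand":4.3},{"translation":[0,0,16],"turn":[0,0,0],"hand":4.3}]'
python3 - <<'E'
from h import *
state()
b=snap('scene','h.png')
E
```

```text
time: 13.08
tcp_pos: [589.2, -456.2, 152.1]
eef_rot: [-1.691, -1.413, -1.076]
contact_force: [2.1, -2.0, 4.4]
finger_gap: 48.8
grip_force: 52.4
time: 13.5
tcp_pos: [587.6, -454.5, 176.5]
eef_rot: [-1.691, -1.405, -1.066]
contact_force: [0.2, -1.1, -2.4]
finger_gap: 48.6
grip_force: 52.2
time: 13.92
tcp_pos: [588.1, -454.9, 339.4]
eef_rot: [-1.691, -1.406, -1.068]
contact_force: [-0.0, -0.5, -3.5]
finger_gap: 48.7
grip_force: 52.2
q [-0.921  0.911  1.012  0.828  2.006 -0.698] t [ 0.165  0.888 -0.43 ] c [ 0.983 -0.183  0.   ] grasp [ 613.6 -317.3  272.8] gap 48.7
```

View pics/h.png

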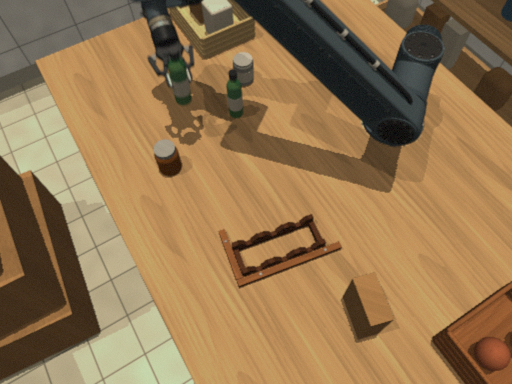

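Bottle A is held upright and lifted. Now carry it towards the cradle while turning it -90° about the closing axis.

```bash

python3 -m handwheel '[{"translation":[0.4,2.5,0],"turn":[-0.103,0.019,0],"hand":4.3},{"translation":[0.9,6,0],"turn":[-0.206,0.038,0],"hand":4.3},{"translation":[1.4,10,0],"turn":[-0.309,0.058,0],"hand":4.3},{"translation":[1.9,14,0],"turn":[-0.412,0.077,0],"hand":4.3},{"translation":[2.3,17.7,0],"turn":[-0.515,0.096,0],"hand":4.3}]'
python3 -m handwheel '[{"translation":[0.5,3.5,0],"turn":[-0.103,0.019,0],"hand":4.3},{"translation":[0.9,7,0],"turn":[-0.206,0.038,0],"hand":4.3},{"translation":[1.4,10.6,0],"turn":[-0.309,0.058,0],"hand":4.3},{"translation":[1.9,14.2,0],"turn":[-0.412,0.077,0],"hand":4.3},{"translation":[2.3,17.7,0],"turn":[-0.515,0.096,0],"hand":4.3}]'
python3 -m handwheel '[{"translation":[0.5,3.5,0],"turn":[-0.103,0.019,0],"hand":4.3},{"translation":[0.9,7,0],"turn":[-0.206,0.038,0],"hand":4.3},{"translation":[1.4,10.6,0],"turn":[-0.309,0.058,0],"hand":4.3},{"translation":[1.9,14.2,0],"turn":[-0.412,0.077,0],"hand":4.3},{"translation":[2.3,17.7,0],"turn":[-0.515,0.096,0],"hand":4.3}]'
python3 -m handwheel '[{"translation":[0.5,3.5,0],"turn":[0,0,0],"hand":4.3},{"translation":[0.9,7,0],"turn":[0,0,0],"hand":4.3},{"translation":[1.4,10.6,0],"turn":[0,0,0],"hand":4.3},{"translation":[1.9,14,0],"turn":[0,0,0],"hand":4.3},{"translation":[2.5,17.7,0],"turn":[0,0,0],"hand":4.3}]'
python3 - <<'E'
from h import *
o,M,gp=state()
mid=gp+M[:,2]*0-15.4*np.array([.181,.983,0])+[0,0,1.4]
print('mid',mid,'to go cm to notch3',(np.array([667.5,172.7,61])-mid)/10)
for n in('top','scene'):
    im=snap(n);m=cradle(im,n);print(cv2.minAreaRect(lines(im,m,35).astype(np.float32)))
    if n=='scene':b=im['color']
    else:a=im['color']
x=cv2.resize(a[125:245,170:260],None,fx=4,fy=4,interpolation=cv2.INTER_CUBIC);y=cv2.resize(b[150:300,205:365],None,fx=2.7,fy=2.7,interpolation=cv2.INTER_CUBIC)
z=np.zeros((480,800,3),np.uint8);z[:x.shape[0],:x.shape[1]]=x;z[:y.shape[0],362:362+y.shape[1]]=y
cv2.imwrite('pics/i.png',z)
E
```

```text
time: 14.38
tcp_pos: [610.8, -276.4, 339.1]
eef_rot: [-2.065, -1.723, -0.638]
contact_force: [0.6, 0.5, -2.4]
finger_gap: 48.5
grip_force: 52.2
time: 14.8
tcp_pos: [633.8, -99.4, 339.5]
eef_rot: [-2.375, -1.983, -0.088]
contact_force: [-0.7, 0.9, -2.7]
finger_gap: 48.7
grip_force: 52.1
time: 15.22
tcp_pos: [656.9, 77.7, 339.4]
eef_rot: [2.158, 1.802, -0.495]
contact_force: [-0.2, -0.6, -2.7]
finger_gap: 49.1
grip_force: 52.2
time: 15.63
tcp_pos: [681.7, 254.1, 338.8]
eef_rot: [2.161, 1.806, -0.494]
contact_force: [0.9, 0.1, -3.3]
finger_gap: 48.5
grip_force: 52.2
q [ 0.27   0.789  1.123 -0.401  1.448  0.542] t [-0.08  -0.424 -0.902] c [ 0.984 -0.178 -0.003] grasp [669.4 188.4 199. ] gap 48.5
mid [666.566 173.22  200.372] to go cm to notch3 [  0.093  -0.052 -13.937]
((547.7451782226562, 273.1484375), (528.919189453125, 233.26748657226562), 0.4817676544189453)
((520.2960815429688, 158.7354736328125), (376.27642822265625, 359.4942321777344), 58.0209846496582)
```

View pics/i.png

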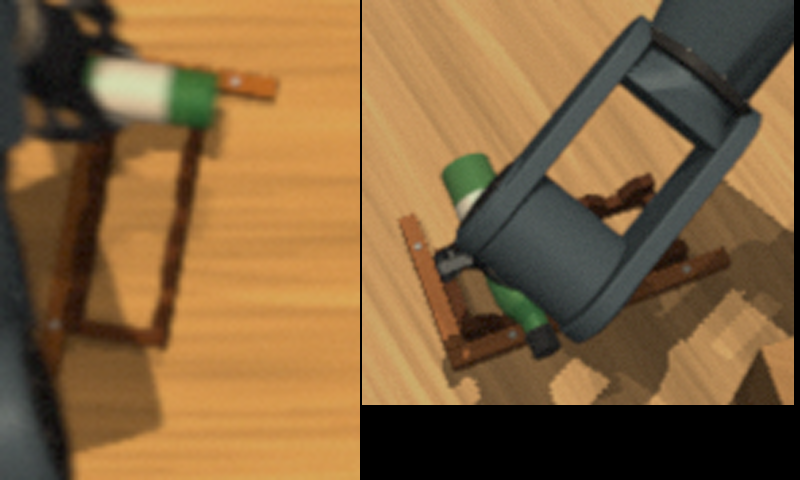

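```bash
python3 - <<'E'
from h import *
T=get_image('top');S=get_image('scene')
mid=np.array([666.6,173.2,200.4]);u=np.array([.181,.983,0])
f=mid-70*u;c=mid+130*u
p=proj(T,f);s=proj(S,f);k=proj(S,c)
print('foot top crop',(p-[170,125])*4,'foot scene crop',(s-[205,150])*2.7+[362,0],'cap scene crop',(k-[205,150])*2.7+[362,0])
E
```

```text
foot top crop [208.66758437  99.17220609] foot scene crop [463.67033438 153.55869197] cap scene crop [540.68989796 341.4121542 ]
```

The bottle's seen foot and cap agree with the computed pose within about 1–2 px. Lower it into notch 3.

```bash

python3 -m handwheel '[{"translation":[0.1,0,-2.5],"turn":[0,0,0],"hand":4.3},{"translation":[0.1,0,-5],"turn":[0,0,0],"hand":4.3},{"translation":[0.1,0,-7.5],"turn":[0,0,0],"hand":4.3},{"translation":[0.1,0,-9.5],"turn":[0,0,0],"hand":4.3},{"translation":[0.1,0,-10.5],"turn":[0,0,0],"hand":4.3}]'
python3 -m handwheel '[{"translation":[0,0,-0.7],"turn":[0,0,0],"hand":4.3},{"translation":[0,0,-1.4],"turn":[0,0,0],"hand":4.3},{"translation":[0,0,-2],"turn":[0,0,0],"hand":4.3},{"translation":[0,0,-2.6],"turn":[0,0,0],"hand":4.3},{"translation":[0,0,-2.8],"turn":[0,0,0],"hand":4.3}]'
python3 - <<'E'
from h import *
o,M,gp=state()
print('mid',gp-15.4*np.array([.181,.983,0])+[0,0,1.4],o['contact_force'])
E
```

```text
time: 16.25
tcp_pos: [682.3, 250.3, 231.0]
eef_rot: [2.164, 1.805, -0.5]
contact_force: [-0.3, -0.4, -2.8]
finger_gap: 48.5
grip_force: 52.3
time: 16.67
tcp_pos: [683.7, 252.5, 206.6]
eef_rot: [2.162, 1.805, -0.489]
contact_force: [-0.5, -0.3, -2.5]
finger_gap: 48.7
grip_force: 52.3
q [ 0.267  0.941  1.181 -0.421  1.251  0.628] t [-0.077 -0.423 -0.903] c [ 0.984 -0.179 -0.   ] grasp [671.7 186.9  66.7] gap 48.7
mid [668.894 171.716  68.073] [-0.497 -0.273 -2.473]
```

```bash

python3 -m handwheel '[{"translation":[-0.1,0.05,-0.3],"turn":[0,0,0],"hand":4.3},{"translation":[-0.1,0.05,-0.5],"turn":[0,0,0],"hand":4.3},{"translation":[-0.1,0.05,-0.5],"turn":[0,0,0],"hand":4.3}]'
python3 -m handwheel '[{"translation":[0,0,-0.2],"turn":[0,0,0],"hand":4.3},{"translation":[0,0,-0.3],"turn":[0,0,0],"hand":4.3},{"translation":[0,0,-0.3],"turn":[0,0,0],"hand":4.3}]'
```

```text
time: 16.92
tcp_pos: [682.4, 253.3, 203.5]
eef_rot: [2.16, 1.803, -0.492]
contact_force: [-2.9, -0.5, 3.6]
finger_gap: 48.5
grip_force: 52.4
time: 17.17
tcp_pos: [682.4, 253.5, 203.2]
eef_rot: [2.16, 1.802, -0.492]
contact_force: [-6.4, 0.7, 14.4]
finger_gap: 48.4
grip_force: 53.7
```

```bash

python3 -m handwheel '[{"translation":[-0.05,0,0.25],"turn":[0,0,0],"hand":4.8},{"translation":[-0.05,0,0.25],"turn":[0,0,0],"hand":5.2},{"translation":[-0.05,0,0.25],"turn":[0,0,0],"hand":5.8},{"translation":[-0.05,0,0.25],"turn":[0,0,0],"hand":6.5},{"translation":[-0.05,0,0.25],"turn":[0,0,0],"hand":6.8}]'
python3 -m handwheel '[{"translation":[0,0,0],"turn":[0,0,0],"hand":6.8},{"translation":[0.1,0.6,1.2],"turn":[0,0,0],"hand":6.8},{"translation":[0.25,1.3,2.7],"turn":[0,0,0],"hand":6.8},{"translation":[0.45,2.5,5.2],"turn":[0,0,0],"hand":6.8},{"translation":[0.7,3.8,8],"turn":[0,0,0],"hand":6.8}]'
python3 -m handwheel '[{"translation":[0,0,3],"turn":[0,0,0],"hand":8.5},{"translation":[0,0,6.5],"turn":[0,0,0],"hand":8.5},{"translation":[0,-2,9],"turn":[0,0,0],"hand":8.5},{"translation":[-0.5,-5.5,10],"turn":[0,0,0],"hand":8.5},{"translation":[-1,-9,10],"turn":[0,0,0],"hand":8.5}]'
python3 -c "
from h import *
state()"
```

```text
time: 17.58
tcp_pos: [682.3, 253.0, 200.9]
eef_rot: [2.161, 1.805, -0.489]
contact_force: [-0.7, 0.1, 0.5]
finger_gap: 68.1
grip_force: 0.0
time: 18.0
tcp_pos: [688.8, 291.2, 281.1]
eef_rot: [2.162, 1.805, -0.494]
contact_force: [0.3, 0.4, 0.0]
finger_gap: 68.4
grip_force: 0.0
time: 18.42
tcp_pos: [679.7, 202.1, 386.8]
eef_rot: [2.157, 1.804, -0.476]
contact_force: [0.3, -0.9, 0.1]
finger_gap: 84.7
grip_force: 0.0
q [ 0.202  0.709  1.154 -0.415  1.454  0.466] t [-0.067 -0.423 -0.904] c [ 0.985 -0.175  0.009] grasp [669.3 136.6 246.7] gap 84.7
```

```bash

python3 -m handwheel '[{"translation":[-1.3,-3.3,0],"turn":[0,0,0],"hand":8.5},{"translation":[-2.6,-6.6,0],"turn":[0,0,0],"hand":8.5},{"translation":[-4,-9.9,0],"turn":[0,0,0],"hand":8.5},{"translation":[-5.3,-13.2,0],"turn":[0,0,0],"hand":8.5},{"translation":[-6.6,-16.5,0],"turn":[0,0,0],"hand":8.5}]'
python3 -m handwheel '[{"translation":[-1.3,-3.3,0],"turn":[0.103,-0.019,0],"hand":8.5},{"translation":[-2.6,-6.6,0],"turn":[0.206,-0.038,0],"hand":8.5},{"translation":[-4,-9.9,0],"turn":[0.309,-0.058,0],"hand":8.5},{"translation":[-5.3,-13.2,0],"turn":[0.412,-0.077,0],"hand":8.5},{"translation":[-6.6,-16.5,0],"turn":[0.515,-0.096,0],"hand":8.5}]'
python3 -m handwheel '[{"translation":[-1.3,-3.3,0],"turn":[0.103,-0.019,0],"hand":8.5},{"translation":[-2.6,-6.6,0],"turn":[0.206,-0.038,0],"hand":8.5},{"translation":[-4,-9.9,0],"turn":[0.309,-0.058,0],"hand":8.5},{"translation":[-5.3,-13.2,0],"turn":[0.412,-0.077,0],"hand":8.5},{"translation":[-6.6,-16.5,0],"turn":[0.515,-0.096,0],"hand":8.5}]'
python3 -m handwheel '[{"translation":[-1.3,-3.3,0],"turn":[0.103,-0.019,0],"hand":8.5},{"translation":[-2.6,-6.6,0],"turn":[0.206,-0.038,0],"hand":8.5},{"translation":[-4,-9.9,0],"turn":[0.309,-0.058,0],"hand":8.5},{"translation":[-5.3,-13.2,0],"turn":[0.412,-0.077,0],"hand":8.5},{"translation":[-6.7,-16.5,0],"turn":[0.515,-0.096,0],"hand":8.5}]'
python3 - <<'E'
from h import *
state([439.5,-318.5,84])
a=snap('top')['color'][115:245,165:265];b=snap('scene')['color'][60:300,140:370]
x=cv2.resize(a,None,fx=3.4,fy=3.4,interpolation=cv2.INTER_CUBIC);y=cv2.resize(b,None,fx=1.9,fy=1.9,interpolation=cv2.INTER_CUBIC)
z=np.zeros((480,800,3),np.uint8);z[:x.shape[0],:x.shape[1]]=x;z[:y.shape[0],342:342+y.shape[1]]=y
cv2.imwrite('pics/j.png',z)
E
```

```text
time: 18.83
tcp_pos: [612.4, 35.0, 382.3]
eef_rot: [2.161, 1.805, -0.488]
contact_force: [0.1, -0.0, -0.1]
finger_gap: 85.0
grip_force: 0.0
time: 19.25
tcp_pos: [546.6, -130.0, 382.6]
eef_rot: [-2.371, -1.982, -0.104]
contact_force: [0.0, -0.4, -0.6]
finger_gap: 84.8
grip_force: 0.0
time: 19.67
tcp_pos: [480.5, -295.5, 382.6]
eef_rot: [-2.06, -1.721, -0.651]
contact_force: [-0.3, 0.5, -0.2]
finger_gap: 84.9
grip_force: 0.0
time: 20.08
tcp_pos: [413.4, -460.8, 382.3]
eef_rot: [-1.687, -1.41, -1.076]
contact_force: [1.0, 0.2, 0.7]
finger_gap: 85.0
grip_force: 0.0
q [-1.129  0.72   1.327  0.639  2.042 -0.952] t [ 0.168  0.889 -0.427] c [ 0.983 -0.182  0.007] grasp [ 439.4 -323.1  316.1] gap 85.0
to go cm [  0.01   0.46 -23.21]
```

View pics/j.png

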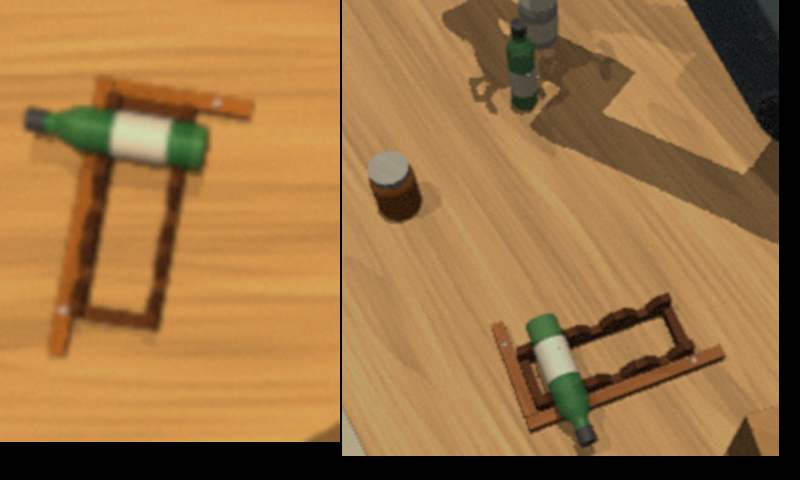

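Bottle A lies centrally in notch 3, label between the rails, with the cradle still flush in the corner. On to bottle B.

```bash

python3 -m handwheel '[{"translation":[0,0.4,-3],"turn":[0,0,0],"hand":8.5},{"translation":[0,0.4,-6],"turn":[0,0,0],"hand":8.5},{"translation":[0,0.4,-9],"turn":[0,0,0],"hand":8.5},{"translation":[0,0.4,-12],"turn":[0,0,0],"hand":8.5},{"translation":[0,0.4,-14],"turn":[0,0,0],"hand":8.5}]'
python3 -m handwheel '[{"translation":[0,0,-2],"turn":[0,0,0],"hand":8.5},{"translation":[0,0,-4],"turn":[0,0,0],"hand":8.5},{"translation":[0,0,-6],"turn":[0,0,0],"hand":8.5},{"translation":[0,0,-8],"turn":[0,0,0],"hand":8.5},{"translation":[0,0,-9.2],"turn":[0,0,0],"hand":8.5}]'
python3 -c "
from h import *
state([439.5,-318.5,84])"
```

```text
time: 20.6
tcp_pos: [414.5, -454.0, 239.4]
eef_rot: [-1.69, -1.411, -1.07]
contact_force: [0.3, 0.8, 0.4]
finger_gap: 85.1
grip_force: 0.0
time: 21.02
tcp_pos: [414.7, -454.2, 147.9]
eef_rot: [-1.69, -1.411, -1.07]
contact_force: [-0.0, -0.5, 0.3]
finger_gap: 85.2
grip_force: 0.0
q [-1.122  1.041  1.383  0.57   1.725 -1.172] t [ 0.165  0.887 -0.431] c [ 0.983 -0.181  0.005] grasp [ 440.3 -316.7   81.2] gap 85.2
to go cm [-0.08 -0.18  0.28]
```

```bash

python3 -m handwheel '[{"translation":[0,-0.1,0.3],"turn":[0,0,0],"hand":6.5},{"translation":[0,-0.1,0.3],"turn":[0,0,0],"hand":5.5},{"translation":[0,-0.1,0.3],"turn":[0,0,0],"hand":4.5},{"translation":[0,-0.1,0.3],"turn":[0,0,0],"hand":4.3},{"translation":[0,-0.1,0.3],"turn":[0,0,0],"hand":4.3}]' 50
python3 -c "
from h import *
state()"
python3 -m handwheel '[{"translation":[0,0,0],"turn":[0,0,0],"hand":4.3},{"translation":[0,0,0],"turn":[0,0,0],"hand":4.3},{"translation":[0,0,0],"turn":[0,0,0],"hand":4.3},{"translation":[0,0,1],"turn":[0,0,0],"hand":4.3},{"translation":[0,0,3],"turn":[0,0,0],"hand":4.3}]'
python3 -m handwheel '[{"translation":[0,0,2],"turn":[0,0,0],"hand":4.3},{"translation":[0,0,5],"turn":[0,0,0],"hand":4.3},{"translation":[0,0,8],"turn":[0,0,0],"hand":4.3},{"translation":[0,0,12],"turn":[0,0,0],"hand":4.3},{"translation":[0,0,16],"turn":[0,0,0],"hand":4.3}]'
python3 - <<'E'
from h import *
T=get_image('top');S=get_image('scene')
cv2.imwrite('pics/k_s.png',S['color']);cv2.imwrite('pics/k_t.png',T['color'])
o,M,gp=state()
for im,n in((T,'top'),(S,'scene')):
    h=cv2.cvtColor(im['color'],cv2.COLOR_BGR2HSV).astype(int)
    g=((h[...,0]>50)&(h[...,0]<95)&(h[...,1]>60)&(h[...,2]<160)).astype(np.uint8)
    k,l,s,c=cv2.connectedComponentsWithStats(g)
    print(n,[(s[i].tolist(),c[i].round(1)) for i in range(1,k) if s[i,4]>25],'cap at',proj(im,gp+[0,0,113]),'foot',proj(im,gp-[0,0,86]))
E
```

```text
time: 21.43
tcp_pos: [414.5, -456.4, 153.9]
eef_rot: [-1.691, -1.412, -1.073]
contact_force: [1.3, -1.3, 2.3]
finger_gap: 49.0
grip_force: 52.2
q [-1.124  1.033  1.381  0.572  1.733 -1.168] t [ 0.168  0.886 -0.431] c [ 0.983 -0.183  0.007] grasp [ 440.5 -319.    87. ] gap 49.0
time: 21.85
tcp_pos: [413.4, -455.3, 180.1]
eef_rot: [-1.691, -1.407, -1.068]
contact_force: [0.7, 0.7, -3.0]
finger_gap: 48.7
grip_force: 52.3
time: 22.27
tcp_pos: [413.6, -455.4, 342.7]
eef_rot: [-1.691, -1.408, -1.069]
contact_force: [1.7, -0.5, -2.7]
finger_gap: 48.7
grip_force: 52.3
q [-1.124  0.755  1.357  0.619  1.976 -0.998] t [ 0.168  0.883 -0.438] c [ 0.983 -0.182  0.012] grasp [ 440.7 -319.7  280.8] gap 48.4
top [([178, 148, 20, 12, 158], array([188.8, 152.3])), ([215, 151, 10, 13, 105], array([219.2, 157.1])), ([350, 202, 15, 16, 153], array([356.3, 209.8]))] cap at [366.789 206.347] foot [349.15  210.381]
scene [([221, 29, 18, 25, 339], array([229.7,  41.4])), ([226, 67, 14, 11, 68], array([234.4,  72.2])), ([238, 226, 18, 16, 160], array([245.7, 232.3])), ([249, 256, 21, 30, 405], array([260.2, 269.2]))] cap at [228.086  21.092] foot [232.9    72.711]
```

```bash

python3 -m handwheel '[{"translation":[0.4,2.5,0],"turn":[-0.103,0.019,0],"hand":4.3},{"translation":[1,6.4,0],"turn":[-0.206,0.038,0],"hand":4.3},{"translation":[1.6,10.4,0],"turn":[-0.309,0.058,0],"hand":4.3},{"translation":[2.3,14.4,0],"turn":[-0.412,0.077,0],"hand":4.3},{"translation":[2.9,18.4,0],"turn":[-0.515,0.096,0],"hand":4.3}]'
python3 -m handwheel '[{"translation":[0.6,3.7,0],"turn":[-0.103,0.019,0],"hand":4.3},{"translation":[1.2,7.4,0],"turn":[-0.206,0.038,0],"hand":4.3},{"translation":[1.7,11.1,0],"turn":[-0.309,0.058,0],"hand":4.3},{"translation":[2.3,14.8,0],"turn":[-0.412,0.077,0],"hand":4.3},{"translation":[2.9,18.5,0],"turn":[-0.515,0.096,0],"hand":4.3}]'
python3 -m handwheel '[{"translation":[0.6,3.7,0],"turn":[-0.103,0.019,0],"hand":4.3},{"translation":[1.2,7.4,0],"turn":[-0.206,0.038,0],"hand":4.3},{"translation":[1.7,11.1,0],"turn":[-0.309,0.058,0],"hand":4.3},{"translation":[2.3,14.8,0],"turn":[-0.412,0.077,0],"hand":4.3},{"translation":[2.9,18.5,0],"turn":[-0.515,0.096,0],"hand":4.3}]'
python3 -m handwheel '[{"translation":[0.6,3.7,0],"turn":[0,0,0],"hand":4.3},{"translation":[1.2,7.4,0],"turn":[0,0,0],"hand":4.3},{"translation":[1.7,11.1,0],"turn":[0,0,0],"hand":4.3},{"translation":[2.3,14.8,0],"turn":[0,0,0],"hand":4.3},{"translation":[2.9,18.4,0],"turn":[0,0,0],"hand":4.3}]'
python3 - <<'E'
from h import *
o,M,gp=state()
mid=gp-17*np.array([.181,.983,0]);u=np.array([.181,.983,0])
print('mid',mid,'to go cm to notch1',(np.array([514.1,200.7,61])-mid)/10)
a=cv2.imread('pics/top0.png');T=get_image('top')
print('carton top edge',onz(T,103,188,170),onz(T,135,210,170))
S=get_image('scene')
print('foot,cap in scene',proj(S,mid-70*u),proj(S,mid+130*u),'top',proj(T,mid-70*u),proj(T,mid+130*u))
x=cv2.resize(T['color'][125:245,165:265],None,fx=3.6,fy=3.6,interpolation=cv2.INTER_CUBIC);y=cv2.resize(S['color'][150:300,205:365],None,fx=2.7,fy=2.7,interpolation=cv2.INTER_CUBIC)
z=np.zeros((440,800,3),np.uint8);z[:x.shape[0],:x.shape[1]]=x;z[:y.shape[0],362:362+y.shape[1]]=y
cv2.imwrite('pics/l.png',z)
E
```

```text
time: 22.78
tcp_pos: [442.3, -270.2, 341.2]
eef_rot: [-2.067, -1.723, -0.638]
contact_force: [-0.3, 0.5, -2.5]
finger_gap: 48.6
grip_force: 52.1
time: 23.2
tcp_pos: [471.0, -85.0, 341.6]
eef_rot: [-2.375, -1.983, -0.089]
contact_force: [0.1, 0.3, -3.7]
finger_gap: 48.7
grip_force: 52.2
time: 23.62
tcp_pos: [500.2, 100.3, 341.6]
eef_rot: [2.156, 1.802, -0.495]
contact_force: [-0.4, -0.8, -3.3]
finger_gap: 48.6
grip_force: 52.3
time: 24.03
tcp_pos: [529.2, 284.0, 340.8]
eef_rot: [2.16, 1.807, -0.493]
contact_force: [1.5, -0.4, -1.9]
finger_gap: 48.9
grip_force: 52.3
q [ 0.382  0.63   1.474 -0.387  1.309  0.712] t [-0.079 -0.424 -0.902] c [ 0.984 -0.177 -0.003] grasp [516.9 218.3 201. ] gap 48.9
mid [513.852 201.55  201.031] to go cm to notch1 [  0.025  -0.085 -14.003]
carton top edge [534.319 516.042 170.   ] [456.803 405.724 170.   ]
foot,cap in scene [297.555 187.695] [330.086 254.058] top [214.174 194.718] [155.425 185.037]
```

View pics/l.png

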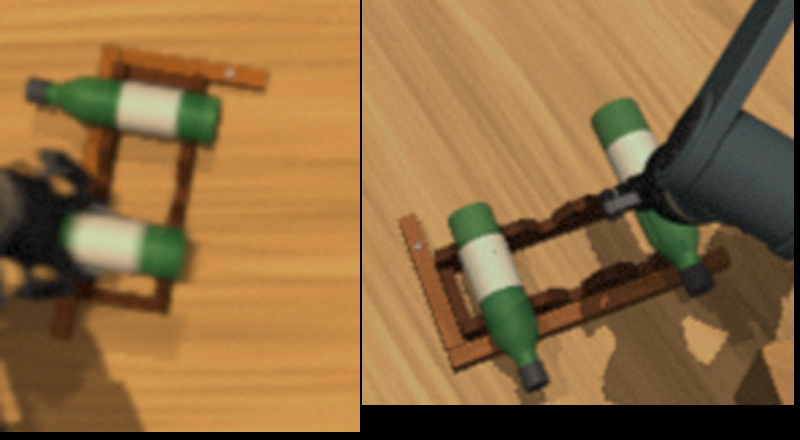

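Bottle B hovers over notch 1, lying across the cradle. The cradle is unmoved and still flush. Lower it.

```bash

python3 -m handwheel '[{"translation":[0,0,-2.5],"turn":[0,0,0],"hand":4.3},{"translation":[0,0,-5],"turn":[0,0,0],"hand":4.3},{"translation":[0,0,-7.5],"turn":[0,0,0],"hand":4.3},{"translation":[0,0,-9.5],"turn":[0,0,0],"hand":4.3},{"translation":[0,0,-10.5],"turn":[0,0,0],"hand":4.3}]'
python3 -m handwheel '[{"translation":[0,0,-0.7],"turn":[0,0,0],"hand":4.3},{"translation":[0,0,-1.4],"turn":[0,0,0],"hand":4.3},{"translation":[0,0,-2],"turn":[0,0,0],"hand":4.3},{"translation":[0,0,-2.6],"turn":[0,0,0],"hand":4.3},{"translation":[0,0,-2.6],"turn":[0,0,0],"hand":4.3}]'
python3 - <<'E'
from h import *
o,M,gp=state()
print('to go cm',(np.array([514.1,200.7,61])-gp+17*np.array([.181,.983,0]))/10,o['contact_force'])
E
```

```text
time: 24.55
tcp_pos: [528.5, 281.0, 233.6]
eef_rot: [2.161, 1.807, -0.499]
contact_force: [-1.3, -0.4, -2.8]
finger_gap: 48.6
grip_force: 52.4
time: 24.97
tcp_pos: [530.0, 282.0, 210.7]
eef_rot: [2.161, 1.805, -0.49]
contact_force: [-0.3, -0.1, -2.2]
finger_gap: 48.4
grip_force: 52.4
q [ 0.379  0.812  1.539 -0.427  1.079  0.817] t [-0.078 -0.424 -0.902] c [ 0.984 -0.179 -0.001] grasp [518.  216.3  70.8] gap 48.4
to go cm [-0.081  0.108 -0.984] [-0.292 -0.149 -2.232]
```

```bash

python3 -m handwheel '[{"translation":[-0.1,0.1,-0.3],"turn":[0,0,0],"hand":4.3},{"translation":[-0.1,0.1,-0.6],"turn":[0,0,0],"hand":4.3},{"translation":[-0.1,0.1,-0.6],"turn":[0,0,0],"hand":4.3}]'
python3 -m handwheel '[{"translation":[0,0,-0.15],"turn":[0,0,0],"hand":4.3},{"translation":[0,0,-0.25],"turn":[0,0,0],"hand":4.3},{"translation":[0,0,-0.25],"turn":[0,0,0],"hand":4.3}]'
```

```text
time: 25.22
tcp_pos: [529.0, 283.2, 205.1]
eef_rot: [2.161, 1.805, -0.49]
contact_force: [0.1, 0.3, -2.2]
finger_gap: 48.6
grip_force: 52.4
time: 25.47
tcp_pos: [529.1, 283.1, 202.8]
eef_rot: [2.161, 1.805, -0.49]
contact_force: [0.5, 0.6, -2.5]
finger_gap: 48.7
grip_force: 52.5
```

```bash

python3 -m handwheel '[{"translation":[0,0,-0.1],"turn":[0,0,0],"hand":4.3},{"translation":[0,0,-0.15],"turn":[0,0,0],"hand":4.3},{"translation":[0,0,-0.15],"turn":[0,0,0],"hand":4.3}]'
python3 -m handwheel '[{"translation":[0,0,-0.1],"turn":[0,0,0],"hand":4.3},{"translation":[0,0,-0.15],"turn":[0,0,0],"hand":4.3},{"translation":[0,0,-0.15],"turn":[0,0,0],"hand":4.3}]'
```

```text
time: 25.72
tcp_pos: [528.9, 283.2, 202.3]
eef_rot: [2.161, 1.804, -0.491]
contact_force: [-2.4, 1.1, 3.9]
finger_gap: 48.6
grip_force: 53.2
time: 25.97
tcp_pos: [528.9, 283.3, 202.1]
eef_rot: [2.16, 1.803, -0.491]
contact_force: [-4.1, 1.7, 11.8]
finger_gap: 48.8
grip_force: 53.9
```

Seated. Release gently and retreat.

```bash

python3 -m handwheel '[{"translation":[0,0,0.25],"turn":[0,0,0],"hand":4.8},{"translation":[0,0,0.25],"turn":[0,0,0],"hand":5.2},{"translation":[0,0,0.25],"turn":[0,0,0],"hand":5.8},{"translation":[0,0,0.25],"turn":[0,0,0],"hand":6.5},{"translation":[0,0,0.25],"turn":[0,0,0],"hand":6.8}]'
python3 -m handwheel '[{"translation":[0,0,0],"turn":[0,0,0],"hand":6.8},{"translation":[0.1,0.6,1.2],"turn":[0,0,0],"hand":6.8},{"translation":[0.25,1.3,2.7],"turn":[0,0,0],"hand":6.8},{"translation":[0.45,2.5,5.2],"turn":[0,0,0],"hand":6.8},{"translation":[0.7,3.8,8],"turn":[0,0,0],"hand":6.8}]'
python3 -m handwheel '[{"translation":[0,0,3],"turn":[0,0,0],"hand":6.8},{"translation":[0,0,6.5],"turn":[0,0,0],"hand":6.8},{"translation":[0,-2,9],"turn":[0,0,0],"hand":6.8},{"translation":[-0.5,-5.5,10],"turn":[0,0,0],"hand":6.8},{"translation":[-1,-9,10],"turn":[0,0,0],"hand":6.8}]'
python3 -m handwheel '[{"translation":[-1,-4,0],"turn":[0,0,0],"hand":6.8},{"translation":[-2,-8,0],"turn":[0,0,0],"hand":6.8},{"translation":[-2.5,-12,0],"turn":[0,0,0],"hand":6.8},{"translation":[-3,-16,0],"turn":[0,0,0],"hand":6.8},{"translation":[-3,-20,0],"turn":[0,0,0],"hand":6.8}]'
python3 -m handwheel '[{"translation":[0,-4,0],"turn":[0,0,0],"hand":6.8},{"translation":[0,-8,0],"turn":[0,0,0],"hand":6.8},{"translation":[0,-12,0],"turn":[0,0,0],"hand":6.8},{"translation":[0,-16,0],"turn":[0,0,0],"hand":6.8},{"translation":[0,-20,0],"turn":[0,0,0],"hand":6.8}]'
python3 -m handwheel '[{"translation":[0,0,0],"turn":[0,0,0],"hand":6.8},{"translation":[0,0,0],"turn":[0,0,0],"hand":6.8},{"translation":[0,0,0],"turn":[0,0,0],"hand":6.8},{"translation":[0,0,0],"turn":[0,0,0],"hand":6.8}]'
python3 - <<'E'
from h import *
T=get_image('top');S=get_image('scene')
x=cv2.resize(T['color'][110:250,90:265],None,fx=2.2,fy=2.2,interpolation=cv2.INTER_CUBIC);y=cv2.resize(S['color'][150:300,205:360],None,fx=2.65,fy=2.65,interpolation=cv2.INTER_CUBIC)
z=np.zeros((440,800,3),np.uint8);z[:x.shape[0],:x.shape[1]]=x;z[:y.shape[0],388:388+y.shape[1]]=y[:,:412]
cv2.imwrite('pics/m.png',z)
E
```

```text
time: 26.38
tcp_pos: [529.2, 283.0, 202.0]
eef_rot: [2.161, 1.805, -0.49]
contact_force: [0.2, 0.3, 0.6]
finger_gap: 68.1
grip_force: 0.0
time: 26.8
tcp_pos: [535.7, 320.8, 281.5]
eef_rot: [2.162, 1.805, -0.496]
contact_force: [0.4, -0.4, -1.7]
finger_gap: 68.3
grip_force: 0.0
time: 27.22
tcp_pos: [526.8, 231.2, 385.6]
eef_rot: [2.159, 1.805, -0.479]
contact_force: [0.3, -0.3, 0.5]
finger_gap: 67.8
grip_force: 0.0
time: 27.63
tcp_pos: [494.6, 29.5, 382.2]
eef_rot: [2.161, 1.806, -0.492]
contact_force: [0.9, 0.1, -0.4]
finger_gap: 67.9
grip_force: 0.0
time: 28.05
tcp_pos: [495.6, -170.9, 382.2]
eef_rot: [2.161, 1.805, -0.49]
contact_force: [1.0, -0.4, 0.1]
finger_gap: 68.0
grip_force: 0.0
time: 28.38
tcp_pos: [495.9, -167.7, 382.0]
eef_rot: [2.161, 1.807, -0.49]
contact_force: [-0.1, -0.1, 0.3]
finger_gap: 68.0
grip_force: 0.0
```

View pics/m.png

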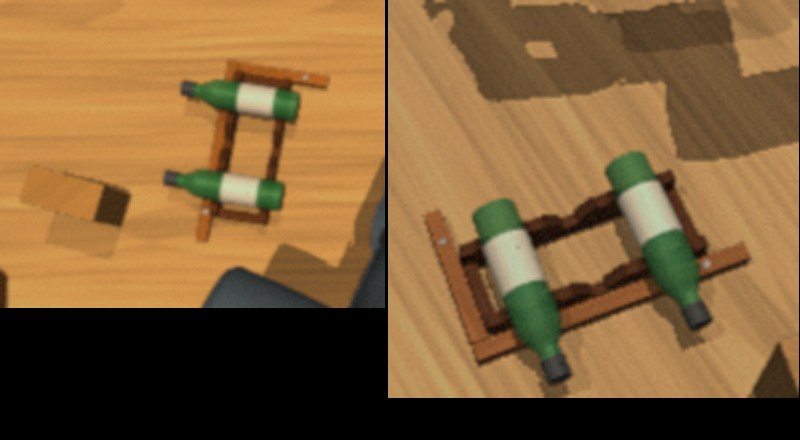

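Both bottles lie in notches 3 and 1, and the cradle looks flush. A quick numeric check that it hasn't shifted since the earlier frame, then hand in.

```bash
python3 - <<'E'
from h import *
a=cv2.imread('pics/k_s.png');b=get_image('scene')['color']
for nm,(r0,r1,c0,c1) in (('mid rails',(228,268,262,295)),('both',(225,285,225,300)),('lip long',(255,282,285,300))):
    f=lambda i:cv2.cvtColor(i[r0:r1,c0:c1],cv2.COLOR_BGR2GRAY).astype(np.float32)
    print(nm,cv2.phaseCorrelate(f(a),f(b)))
E
python3 -c "
from h import *
print(hand_in())"
```

```text
mid rails ((-0.41913818998948926, -0.08485605881109848), 0.7609664355715116)
both ((0.4032762507176031, 0.12267977056767876), 0.7671665498945448)
lip long ((0.4278942445980807, 0.518899491669778), 1.0306832835998063)
the job is handed in; nothing more can be done
None
```

I pushed the cradle flush into the lip's corner first, then laid both standing bottles centrally across its rails, in notches 3 and 1. The job was handed in after about 28 s; the last picture shows the cradle still flush, and I never touched the jar, tin or carton.

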